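# Charge a mill tray through the drop-bottom hopper

### The job

Charge the mill tray: put every white ceramic block from the bench into the bolted hopper, none sticking up past its rim, and slide the sled until its mark sits right under the needle, then draw the bolt and swing the trap fully open so that the whole load drops into the tray. Next, with the tray still there, swing the trap shut and push the bolt fully home, and finally slide the sled with the blocks in its tray all the way out to its left-hand stop. Never open the trap while the tray is not under the needle, and leave the flask, the beaker and the petri dish where they are.

Things in the scene. Friction and masses are not known exactly. Their poses are not given: they have to be found in the camera images.
- stand: Fixed charging stand, origin on the bench below the middle of the hopper. Its axes: x away from the robot, y to the robot's left along the sled's travel, z up; turned by up to 0.15 rad and shifted from start to start. Base plate 222 x 420 mm, 10 mm thick, reaching from 110 mm right to 310 mm left of the origin; a column up to 200 mm high behind the hopper.
- hopper_mouth (a point): Centre of the hopper's open mouth, level with its rim, 215 mm above the bench. The mouth is a flared aluminium square, 112 mm wide inside at the rim; it narrows to a straight throat 72 mm square, whose floor, the shut trap, lies 65 mm below the rim. Below it a clear drop chute (plates to the front, rear and right, down to 74 mm above the bench) guides the load.
- trap (a joint): Angle of the hinged trap door that forms the hopper's bottom: 0 shut (horizontal), grows as the free right-hand edge swings down, 1.4 rad fully open (stop). Stiff hinge: it stays where it is left (about 1.3 N at the handle to move it, a little more or less with a load). It moves only when the bolt is drawn.
- trap_hinge (a point): A point on the trap's hinge axis, in the plane in which the middle of the handle moves. The axis is horizontal, along the stand's x, 38 mm left of the hopper's middle and 148 mm above the bench.
- trap_handle (a point): Middle of the trap's handle: black round bar along the stand's x, 16 mm thick, free for 26 mm to the front and rear of this point, on a 100 mm crank in front of the hopper (the crank itself runs 33 mm nearer the hopper). One rigid piece with the trap: when shut the crank leans 35 degrees left of upright; swinging it over the top to the right by 1.4 rad opens the trap.
- bolt (a joint): Travel of the slide bolt that latches the trap: 0 = fully home, its tongue 16 mm under the trap's free edge; 0.026 m = fully drawn, to the right (-y of the stand). Slides with about 1.2 N of friction and stays where it is left. From 0.017 on it is clear of the trap.
- bolt_grip (a point): Grip point on the bolt's upright black post, 14 mm square, to the right of the hopper; the post's top is 16 mm above this point and it is free all round for the 20 mm below it (the hopper's rim ends 37 mm beside the post when the bolt is home).
- sled (a joint): Travel of the sled that carries the tray, along the stand's y: 0 = right-hand stop, 0.175 m = left-hand stop (tray fully out from under the hopper). About 1.5 N of friction, stays where it is left. The mark reaches the pointer short of the right-hand stop.
- sled_mark (a point): The mark on the sled: a dark punched dot, 12 mm wide, with a fine cross line, on the aluminium flange along the tray's front edge, level with the tray's middle.
- pointer_tip (a point): Tip of the fixed steel needle that hangs from a small gooseneck in front of the sled and points down, 5 mm above the flange. When the mark is right below it the tray is centred under the hopper.
- sled_grip (a point): Grip point on the sled's upright black post, 16 mm square, at the left end of the sled, 175 mm left of the tray's middle. The post's top is 15 mm above this point, its foot about 95 mm below.
- tray_floor (a point): Middle of the inner floor of the open grey tray on the sled: 118 mm square inside, walls 45 mm high and 3 mm thick; axes as the stand's. This point is 19 mm above the bench.
- block_0_center (a point): Centre of a loose white ceramic mill block: hexagonal prism, 28 mm over the flats, 32 mm over the corners, 24 mm tall, 30 to 65 g; the axis is its z, its flats face its y axis and 60 degrees either side of that. Two to four such blocks stand on the bench to the right of the hopper (absent ones read None).
- block_1_center (a point): Centre of a loose white ceramic mill block: hexagonal prism, 28 mm over the flats, 32 mm over the corners, 24 mm tall, 30 to 65 g; the axis is its z, its flats face its y axis and 60 degrees either side of that. Two to four such blocks stand on the bench to the right of the hopper (absent ones read None).
- block_2_center (a point): Centre of a loose white ceramic mill block: hexagonal prism, 28 mm over the flats, 32 mm over the corners, 24 mm tall, 30 to 65 g; the axis is its z, its flats face its y axis and 60 degrees either side of that. Two to four such blocks stand on the bench to the right of the hopper (absent ones read None).
- block_3_center (a point): Centre of a loose white ceramic mill block: hexagonal prism, 28 mm over the flats, 32 mm over the corners, 24 mm tall, 30 to 65 g; the axis is its z, its flats face its y axis and 60 degrees either side of that. Two to four such blocks stand on the bench to the right of the hopper (absent ones read None).
- flask: Bystander: stoppered conical glass flask, 75 mm wide, 114 mm tall; origin under its middle. Not to be disturbed.
- beaker: Bystander: small glass beaker, 60 mm wide, 70 mm tall; origin under its middle. Not to be disturbed.
- petri: Bystander: petri dish with lid, 73 mm wide, 15 mm tall; origin under its middle. Not to be disturbed.
Mind the look-alikes: they are no part of the job. Leave any yellow look-alike of the part that bears block_1_center alone. Leave any orange look-alike of the part that bears block_0_center alone.

How it is judged:
By the outcome, as a careful person would: the job done as asked, in the order asked, and still so for the second after the job is handed in, with the robot touching nothing.
Of block_0, block_1, block_2, block_3 only 2 to 4 are there at a start; the rules pass over those that are not, and their reading is None.
At some moment in a run one of block_0, block_1, block_2, block_3 may be knocked a few centimetres aside while the robot is not near it.
Once in a run the grip may slacken for a moment while it holds something.
It also fails if it takes over 210 s, if anything falls off the work surface, if the arm or the gripper's body presses on something with over 40 N, if the wrist force passes 120 N, or if a joint passes its speed limit or range.

### The arm

A 7-joint arm with a two-finger parallel gripper is mounted at the origin on a cart in front of the work surface, level with it; the furniture and walls round the work are solid. World frame = base frame: x ahead of the robot, y to its left, z up, the work surface at z = 0. Lengths are in mm, angles in degrees, forces in N, time in s.
With the tool pointing down it reaches from about 400 to 850 mm from the base axis. Payload 4.5 kg.
Tool frame: the origin (TCP) lies midway between the tips of the shut fingers; the grasp point (between the pads) lies 19 mm behind it; y points along the fingers, x is the direction in which the jaws open and shut, and the axes are right-handed (so a half turn about y gives the same grasp; the last joint's range is limited). The gripper opens to 85 mm and grips with 20 to 120 N. Pads are 22 mm wide; open, the fingers measure 114 mm over their backs; the gripper's body (76 mm by 85 mm) begins 54 mm behind the grasp point. The pads swing forward as they close: fully open they stand 13 mm farther back than shut.
Start: joints at [-63.724, 39.483, -11.15, 89.685, 9.013, 51.709, -12.324], TCP at [257.571, 569.484, 231.317] pointing down, gripper open.
Joint ranges: [-172.22, 172.22], [-26.19, 119.32], [-84.43, 86.54], [7.71, 146.69], [-57.33, 237.33], [2.42, 119.75], [-152.13, 152.13]. Speed limits (degrees/s): [147.25, 147.25, 180, 180, 180, 180, 180].

### API

Orientations are given as a 3x3 rotation matrix whose columns are the frame's x, y, z axes.
In Python, from workcell import env, grip, ik, get_state, cams, ticket gives the robot as it stands. Calls block until the motion is done:
- env.movep(position, orientation): joint-space move of the TCP to a pose.
- env.move_l(position, rotation=None, rate=150): straight line of the TCP; rotation=None keeps the orientation; rate is the mean speed in mm/s.
- env.goto_joints(angles): joint-space move.
- grip(opening, newtons=None): opening from 0.0 (shut) to 1.0 (fully open); newtons is the grip in N (None keeps the last); returns when the fingers have stopped.
- env.pause(seconds).
- ik(position, orientation): joint angles nearest the present ones, or None.
- get_state(): the state.
- cams.grab_frame(name): name is "side" or "top" or "wrist"; returns (picture, depth): 384x512x3 uint8, red, green, blue; 384x512 float32, mm along the optical axis (not along the pixel's ray), 0 where there is no reading.
- cams.calibration(name): a dict with "fx", "fy", "cx", "cy" (pixels), "k1" (the pictures are not rectified: a ray, as slopes to the right and down, at radius r is drawn at 1 + k1 r^2 times it, then the intrinsics apply), "rvec" (rotation vector, rad) and "tvec" (3), from world to camera coordinates, as OpenCV has them; the wrist camera has in their place "hand_eye" (4x4, takes a point from camera to tool coordinates, whose origin is the TCP and whose axes are the tool frame's). Camera axes: x right, y down, z forward; pixel columns grow to the right and rows downward; lengths in mm; the calibration is good to about 2 mm. A picture is of the moment at which its call begins: read the wrist's pose just before it. calibration takes no time and is no camera call.
A pose or a line that the arm cannot do raises env.Unreachable and nothing moves.
- ticket.hand_in(): hands the job in, once; it reports no verdict.
The state is a dict: "time": time; "joints": joint angles; "joint_vel": joint speeds; "joint_torque": joint torques, N m; "tool_pos": TCP position; "eef_rot": TCP orientation; "ft_force": force on the tool from outside, world axes, zero at the start; "moment": the same for the moment, N m; "grip_width": opening from 0.0 (shut) to 1.0 (fully open).
Only numpy, scipy, OpenCV 4.12 (cv2) and the standard library are available. Lean on these libraries where they do the work, as an engineer would, in place of code of your own. Each camera call takes 0.05 s, during which the arm holds its last target.

## Working session

There is one attempt and no reset: what is moved stays moved. The work goes in short steps, each a Python script; the robot and the scene stay as the last script left them, time stands still between calls to the robot, and variables do not carry over. Pictures are saved under pics/ and viewed, and the job is handed in when it is done.

```bash
ls -la; mkdir -p pics
cat > h.py <<'E'
import numpy as np, cv2
from workcell import env, grip, ik, get_state, cams, ticket
def save(name, img): cv2.imwrite(f'pics/{name}.png', cv2.cvtColor(img, cv2.COLOR_RGB2BGR))
def pose(cam, st=None):
    c=cams.calibration(cam)
    if 'hand_eye' in c:
        st=st or get_state(); T=np.eye(4); T[:3,:3]=np.array(st['eef_rot']); T[:3,3]=st['tool_pos']
        M=T@np.array(c['hand_eye']); return c,M[:3,:3],M[:3,3]
    R=cv2.Rodrigues(np.array(c['rvec'],float))[0]; t=np.array(c['tvec'],float).ravel()
    return c,R.T,-R.T@t
def slopes(c,u,v):
    x=(np.asarray(u,float)-c['cx'])/c['fx']; y=(np.asarray(v,float)-c['cy'])/c['fy']
    rd=np.hypot(x,y); r=rd.copy() if hasattr(rd,'copy') else rd
    for _ in range(20): r=rd/(1+c['k1']*r*r)
    s=1/(1+c['k1']*r*r); return x*s,y*s
def ray(cam,u,v,st=None):
    c,R,o=pose(cam,st); x,y=slopes(c,u,v)
    d=np.stack([x,y,np.ones_like(x)],-1)@R.T; return o,d
def onplane(cam,u,v,z,st=None):
    o,d=ray(cam,u,v,st); k=(z-o[2])/d[...,2]; return o+d*k[...,None]
def cloud(cam,depth,st=None):
    v,u=np.mgrid[:depth.shape[0],:depth.shape[1]]; o,d=ray(cam,u,v,st); return o+d*depth[...,None]
def proj(cam,P,st=None):
    c,R,o=pose(cam,st); q=(np.asarray(P,float)-o)@R; x=q[...,0]/q[...,2]; y=q[...,1]/q[...,2]; s=1+c['k1']*(x*x+y*y)
    return np.stack([c['fx']*x*s+c['cx'],c['fy']*y*s+c['cy']],-1)
E
python3 - <<'E'
from h import *
s=get_state(); print({k:np.round(v,2).tolist() for k,v in s.items()})
for n in ('side','top','wrist'):
    im,d=cams.grab_frame(n); save(n+'0',im); np.savez(f'pics/{n}0.npz',im=im,d=d); c,R,o=pose(n); print(n,o.round(),R[:,2].round(2),c['fx'],c['k1'],(d>0).mean())
E
```

```text
total 12
drwxr-xr-x  3 agent agent 4096 Dec  6 07:08 .
drwxr-xr-x 23 root  root  4096 Dec  6 07:08 ..
drwxr-xr-x  2 agent agent 4096 Dec  6 07:08 pics
{'time': 0.0, 'joints': [-63.72, 39.53, -11.15, 89.75, 9.01, 51.71, -12.32], 'joint_vel': [0.04, -0.16, -0.06, 0.05, 0.01, 0.03, -0.05], 'joint_torque': [0.0, -53.96, -1.27, -15.85, 0.01, 0.01, 0.0], 'tool_pos': [257.34, 568.84, 230.47], 'eef_rot': [[0.41, -0.0, -0.91], [0.91, -0.0, 0.41], [-0.0, -1.0, -0.0]], 'ft_force': [0.13, -0.12, 0.56], 'moment': [-0.01, -0.02, 0.02], 'grip_width': 1.0}
side [   95. -1085.   999.] [ 0.34  0.7  -0.63] 478.1180077806982 -0.11758095254986088 0.9961293538411459
top [ 366. -151. 1439.] [ 0.14  0.01 -0.99] 447.4859055485678 -0.1044328454377492 0.9959513346354166
wrist [187. 601. 373.] [ 0.28 -0.13 -0.95] 299.0656658692921 -0.012081047164701328 0.9958750406901041
```

View pics/side0.png

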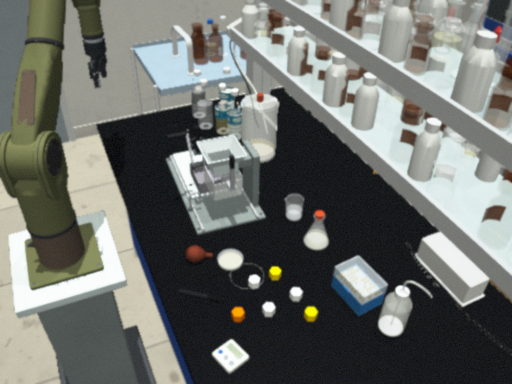

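View pics/top0.png

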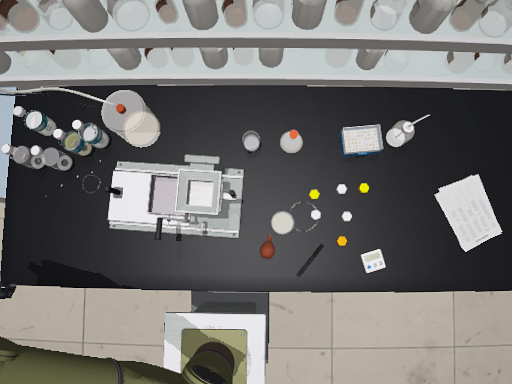

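View pics/wrist0.png

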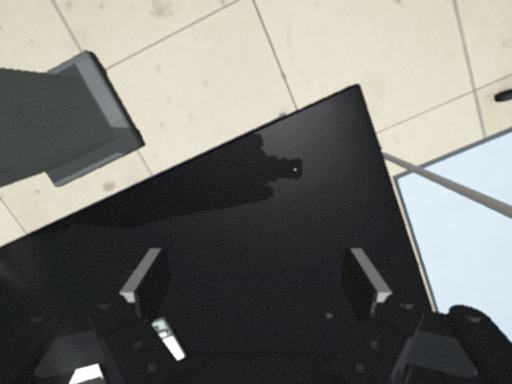

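Run:
```python
from h import *
z=np.load('pics/top0.npz'); im,d=z['im'],z['d']
P=cloud('top',d)
save('topz1',cv2.resize(im[145:250,95:260],None,fx=4.8,fy=4.8,interpolation=cv2.INTER_CUBIC))
save('topz2',cv2.resize(im[175:255,260:380],None,fx=6,fy=6,interpolation=cv2.INTER_CUBIC))
hsv=cv2.cvtColor(im,cv2.COLOR_RGB2HSV)
m=((hsv[...,1]<40)&(hsv[...,2]>170)).astype(np.uint8); m[:, :260]=0; m[:170]=0; m[285:]=0
n,l,st,ce=cv2.connectedComponentsWithStats(m)
for i in range(1,n):
    if st[i,4]>15: print(st[i], ce[i].round(1), onplane('top',*ce[i],24).round(1), np.median(P[l==i],0).round(1))
m=((hsv[...,1]>150)&(hsv[...,2]>120)).astype(np.uint8); m[:, :260]=0; m[:150]=0; m[260:]=0
n,l,st,ce=cv2.connectedComponentsWithStats(m)
for i in range(1,n):
    if st[i,4]>15: print('col',st[i], ce[i].round(1), onplane('top',*ce[i],24).round(1), np.median(P[l==i],0).round(1))
# hopper rim: points z ~215
for lo,hi in ((205,225),(190,204),(225,260)):
    mm=(P[...,2]>lo)&(P[...,2]<hi); mm[:,:95]=0; mm[:,260:]=0; mm[:145]=0; mm[250:]=0
    v,u=np.nonzero(mm); q=P[mm]; print(lo,len(q), cv2.minAreaRect(q[:,:2].astype(np.float32)) if len(q)>3 else '')
z=np.load('pics/side0.npz')
save('sidez1',cv2.resize(z['im'][120:240,160:275],None,fx=5,fy=5,interpolation=cv2.INTER_CUBIC))
```

```text
[ 435  175   67   77 2970] [468.5 211.5] [ 475.1 -812.6   24. ] [ 478.3 -823.4    1.8]
[337 184  10  10  74] [341.3 188.5] [ 547.2 -398.7   24. ] [ 547.  -398.9   23.9]
[311 210  10  10  74] [315.2 214.3] [ 464.5 -314.6   24. ] [ 465.2 -313.9   24.6]
[272 212  21  22 365] [282.  222.4] [ 438.  -209.3   24. ] [ 439.3 -209.7   15.5]
[342 212  10   9  70] [346.5 215.9] [ 459.7 -413.9   24. ] [ 459.7 -414.8   24.1]
[361 249  25  24 386] [372.9 260.4] [ 320.4 -495.7   24. ] [ 321.2 -497.6   16.2]
col [359 183  10  10  80] [363.6 187.5] [ 551.1 -470.4   24. ] [ 551.1 -471.2   23.3]
col [309 189  11  10  81] [313.9 193.8] [ 529.6 -310.9   24. ] [ 529.5 -311.    23.3]
col [337 236  10  10  84] [341.5 240.5] [ 382.3 -397.    24. ] [ 382.3 -398.    24.2]
col [262 244  11  13 111] [266.9 250.1] [ 350.9 -162.5   24. ] [ 351.5 -162.5   41.3]
205 715 ((524.717041015625, 29.89122772216797), (161.41928100585938, 199.8867950439453), 6.133531093597412)
190 697 ((536.0693359375, 35.68739318847656), (172.19317626953125, 195.38015747070312), 11.577105522155762)
225 176 ((461.5947265625, 46.3182373046875), (56.58740234375, 253.11647033691406), 31.30684471130371)
```

View pics/topz1.png

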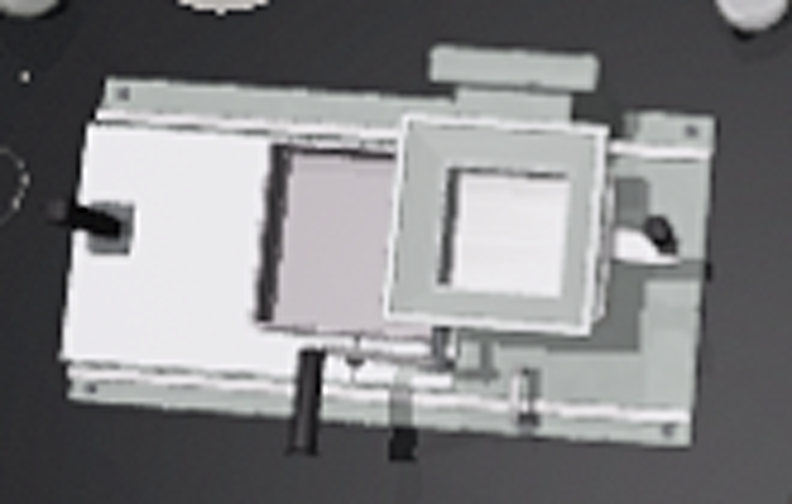

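View pics/topz2.png

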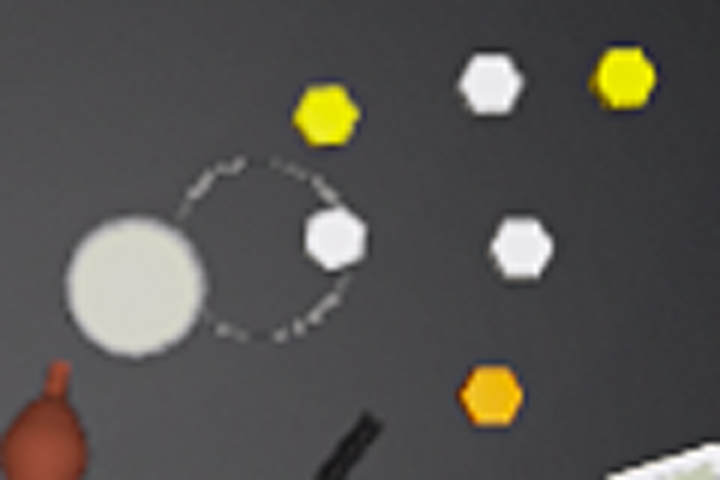

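View pics/sidez1.png

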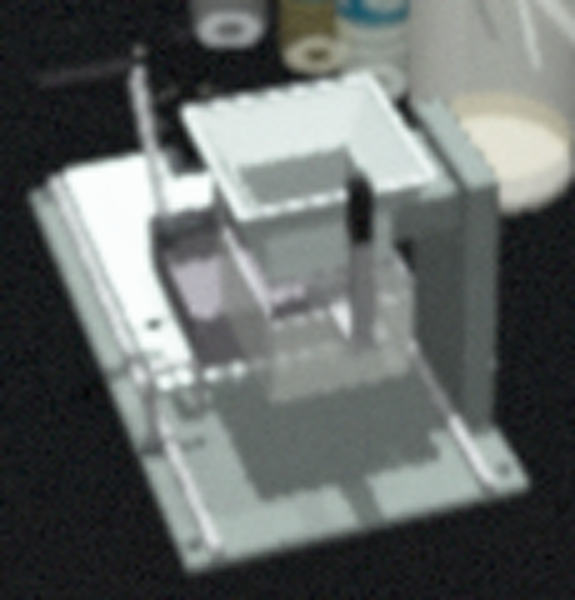

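Run:
```python
from h import *
def zz(pts): return np.array([[95+(x+.5)/4.8-.5,145+(y+.5)/4.8-.5] for x,y in pts])
def show(n,pts,z):
    q=zz(pts); p=onplane('top',q[:,0],q[:,1],z); print(n,p[:,:2].round(1).tolist(),'c',p.mean(0).round(1)); return p
r=show('rim',[(407,117),(607,127),(590,332),(386,315)],215)
b=show('base',[(107,80),(714,118),(690,442),(68,400)],10)
i=show('throat',[(448,170),(572,178),(558,297),(437,285)],150)
for p in (r,b,i):
    print(np.degrees([np.arctan2(*( (p[1]-p[0])[:2]*[-1,-1])),np.arctan2(*((p[2]-p[3])[:2]*[-1,-1]))]), [np.linalg.norm(p[k]-p[(k+1)%4]).round(1) for k in range(4)])
show('post',[(115,228)],113)
show('mark',[(355,357)],30); show('handle',[(312,352),(300,452)],230); show('boltpost',[(660,235)],215)
show('tip',[(403,460)],60)
```

```text
rim [[574.3, 84.4], [569.1, -32.2], [450.5, -24.9], [459.0, 92.8]] c [513.2  30.  215. ]
base [[633.8, 332.9], [609.8, -84.5], [392.3, -71.5], [414.8, 348.6]] c [512.7 131.4  10. ]
throat [[552.8, 70.7], [548.4, -5.2], [475.9, 1.6], [482.5, 75.3]] c [514.9  35.6 150. ]
[2.52585836 4.17038813] [np.float64(116.8), np.float64(118.9), np.float64(118.0), np.float64(115.6)]
[3.28855039 3.06900945] [np.float64(418.1), np.float64(217.9), np.float64(420.7), np.float64(219.5)]
[3.29510872 5.11202832] [np.float64(76.0), np.float64(72.8), np.float64(73.9), np.float64(70.5)]
post [[519.7, 287.7]] c [519.7 287.7 113. ]
mark [[445.1, 149.5]] c [445.1 149.5  30. ]
handle [[436.4, 131.5], [380.0, 136.4]] c [408.2 133.9 230. ]
boltpost [[506.5, -64.0]] c [506.5 -64.  215. ]
tip [[377.8, 109.8]] c [377.8 109.8  60. ]
```

```bash
cat >> h.py <<'E'
def Rz(deg):
    a=np.radians(deg); c,s=np.cos(a),np.sin(a); return np.array([[c,0,-s],[s,0,c],[0,-1,0]])
def snap(cam,name):
    st=get_state(); im,d=cams.grab_frame(cam); save(name,im); import pickle; pickle.dump((st,im,d),open(f'pics/{name}.pkl','wb')); return st,im,d
def load(name):
    import pickle; return pickle.load(open(f'pics/{name}.pkl','rb'))
E
python3 - <<'E'
from h import *
z=np.load('pics/top0.npz'); P=cloud('top',z['d'])
for r in (30,52,60,75,84,88,92): 
    print(r,[P[r,c].round().tolist() for c in (60,180,300,420)])
env.movep([480,-360,330],Rz(90)); s=get_state(); print(s['time'],s['joints'],s['tool_pos'])
snap('wrist','w1')
env.movep([440,60,420],Rz(90)); s=get_state(); print(s['time'],np.round(s['joints']),s['tool_pos'])
snap('wrist','w2')
E
```

```text
30 [[822.0, 295.0, 557.0], [815.0, 29.0, 560.0], [816.0, -225.0, 558.0], [817.0, -480.0, 568.0]]
52 [[834.0, 358.0, 419.0], [833.0, 57.0, 409.0], [870.0, -244.0, 328.0], [366.0, -151.0, 1439.0]]
60 [[825.0, 370.0, 391.0], [827.0, 63.0, 375.0], [848.0, -244.0, 327.0], [857.0, -567.0, 321.0]]
75 [[802.0, 388.0, 347.0], [798.0, 67.0, 347.0], [798.0, -242.0, 347.0], [812.0, -562.0, 327.0]]
84 [[791.0, 405.0, 309.0], [791.0, 75.0, 300.0], [789.0, -245.0, 307.0], [787.0, -560.0, 328.0]]
88 [[858.0, 508.0, 96.0], [886.0, 133.0, 6.0], [890.0, -270.0, 1.0], [897.0, -681.0, -2.0]]
92 [[877.0, 552.0, 3.0], [874.0, 134.0, 1.0], [875.0, -270.0, 3.0], [881.0, -678.0, 2.0]]
3.5 [ 35.6913286   31.59319505  -5.74796204  86.60026526   3.36801851
  61.9811759  119.29742277] [ 480.63661306 -359.1039025   329.90895894]
5.1417 [ -2.  14. -15. 101.   4.  66.  71.] [440.39369169  58.84206985 419.75656022]
```

View pics/w1.png

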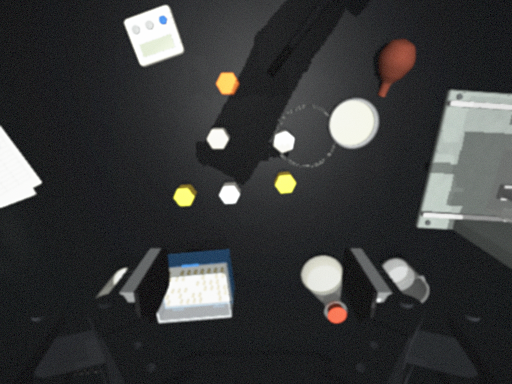

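View pics/w2.png

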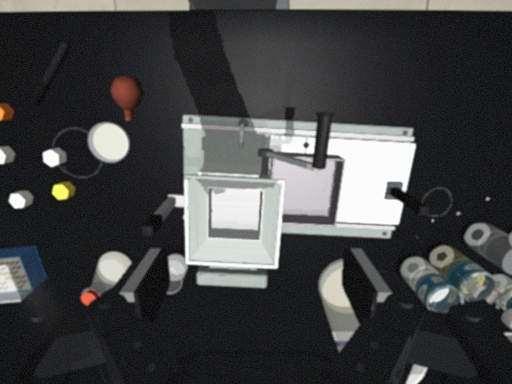

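Run:
```python
from h import *
st,im,d=load('w2'); save('w2z',cv2.resize(im[105:300,175:440],None,fx=3,fy=3,interpolation=cv2.INTER_CUBIC))
P=cloud('wrist',d,st)
m=(np.abs(P[...,2]-215)<5); v,u=np.nonzero(m); q=P[m]; k=(q[:,0]>430)&(q[:,0]<590)&(q[:,1]>-60)&(q[:,1]<110); 
q=q[k];u=u[k];v=v[k]; print(len(q), cv2.minAreaRect(q[(q[:,0]<578)][:,:2].astype(np.float32)))
st,im,d=load('w1'); P=cloud('wrist',d,st)
hsv=cv2.cvtColor(im,cv2.COLOR_RGB2HSV)
m=((hsv[...,1]<40)&(hsv[...,2]>170)).astype(np.uint8)
n,l,s,ce=cv2.connectedComponentsWithStats(m)
for i in range(1,n):
    if 150<s[i,4]<900:
        mm=(l==i)
        print(s[i],ce[i].round(1),onplane('wrist',*ce[i],24,st).round(1),np.median(P[mm],0).round(1))
save('w1z',cv2.resize(im[60:210,160:310],None,fx=4,fy=4,interpolation=cv2.INTER_CUBIC))
```

```text
2289 ((502.57611083984375, 22.92699432373047), (165.66366577148438, 139.1737823486328), 86.75201416015625)
[207 129  21  20 333] [217.2 138.4] [ 460.1 -415.7   24. ] [ 459.9 -416.    23.1]
[274 131  21  22 342] [283.6 141.3] [ 464.3 -317.    24. ] [ 464.  -316.6   23. ]
[219 185  21  19 307] [229.1 194. ] [ 546.8 -400.3   24. ] [ 547.  -400.4   23. ]
[418 213  46  16 450] [437.3 219.6] [590.  -63.5  24. ] [595.1 -56.    9.8]
[385 260  28  29 508] [399.  272.9] [ 689.2 -111.3   24. ] [ 675.5 -121.7   36.5]
```

View pics/w2z.png

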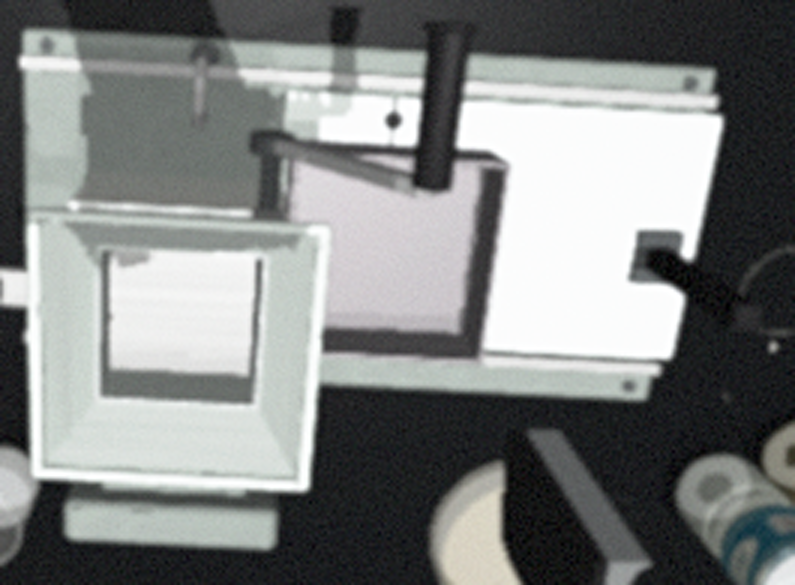

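View pics/w1z.png

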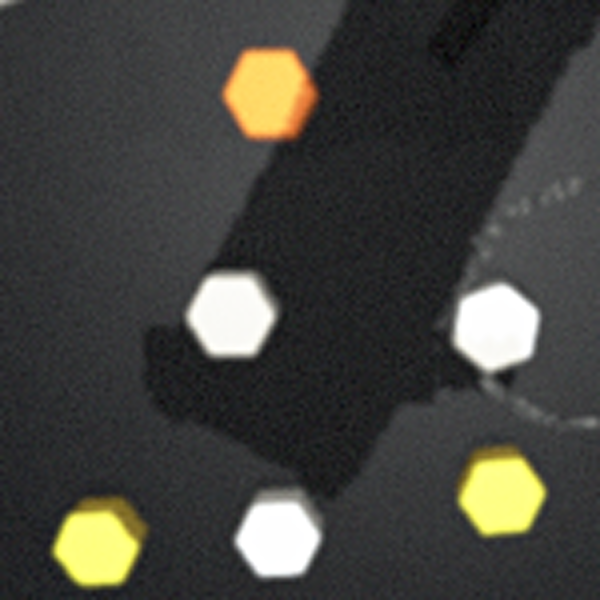

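```bash
cat >> h.py <<'E'
def whites(cam,st,im,amin=150,amax=900):
    hsv=cv2.cvtColor(im,cv2.COLOR_RGB2HSV); m=((hsv[...,1]<45)&(hsv[...,2]>165)).astype(np.uint8)
    n,l,s,ce=cv2.connectedComponentsWithStats(m); out=[]
    for i in range(1,n):
        if amin<s[i,4]<amax:
            v,u=np.nonzero(l==i); p=onplane(cam,u,v,24,st)[:,:2]
            ct=cv2.findContours((l==i).astype(np.uint8),cv2.RETR_EXTERNAL,cv2.CHAIN_APPROX_NONE)[0][0][:,0]
            b=onplane(cam,ct[:,0],ct[:,1],24,st)[:,:2]; hull=cv2.convexHull(b.astype(np.float32))[:,0]
            ctr=p.mean(0)
            # supports over direction: width minimal across flats
            an=np.arange(0,60,1.); w=[]
            for a in an:
                ws=[np.ptp(hull@np.array([np.cos(t),np.sin(t)])) for t in np.radians(a+np.array([0,60,120]))]; w.append(np.mean(ws))
            w=np.array(w); z=np.sum(w*np.exp(1j*np.radians(an*6))); flat=((np.degrees(np.angle(z))+180)/6)%60
            out.append((ctr,flat,w.min(),w.max(),s[i,4]))
    return out
E
python3 - <<'E'
from h import *
for n in ('w1',):
    st,im,d=load(n)
    for o in whites('wrist',st,im): print(n,o)
st,im,d=load('w2')
def Z(pts): return np.array([[175+(x+.5)/3-.5,105+(y+.5)/3-.5] for x,y in pts])
def show(n,pts,z):
    q=Z(pts); p=onplane('wrist',q[:,0],q[:,1],z,st)[:,:2]; print(n,p.round(1).tolist(),p.mean(0).round(1)); return p
r=show('rim',[(32,222),(328,232),(308,490),(35,480)],215)
for a,b in ((0,1),(3,2)): e=r[b]-r[a]; print('yaw',np.degrees(np.arctan2(-e[0],e[1])), np.linalg.norm(e), np.linalg.norm(r[3]-r[0]),np.linalg.norm(r[2]-r[1]))
b=show('base',[(24,30),(717,68),(650,400)],10); e=b[1]-b[0]; print('yaw',np.degrees(np.arctan2(-e[0],e[1])), np.linalg.norm(e))
show('mark',[(393,120)],22);show('mark',[(393,120)],30)
show('postbase',[(658,256)],20); show('posttop',[(750,312)],130)
show('handle',[(447,30),(432,182)],230)
show('boltplate',[(8,285)],150)
P=cloud('wrist',d,st)
for n,(x,y) in dict(flange=(550,125),flange2=(360,110),mark=(393,120),handle=(440,100),handle2=(446,50),posttop=(750,312),postmid=(700,285),needle=(205,60),needle2=(200,110),gn=(345,20),rim=(180,220)).items():
    u,v=Z([(x,y)])[0].round().astype(int); print(n,u,v,P[v,u].round(1))
E
```

```text
w1 (array([ 460.12905481, -415.6370811 ]), np.float64(0.15333533687179113), np.float64(28.603224020439296), np.float64(31.319720106043018), np.int32(336))
w1 (array([ 464.38605765, -316.95237657]), np.float64(21.039417930579802), np.float64(29.66767140091369), np.float64(31.921265810692574), np.int32(346))
w1 (array([ 546.76732521, -400.28521882]), np.float64(3.2793665107243726), np.float64(30.13339226261199), np.float64(32.61582881717266), np.int32(311))
w1 (array([590.04460841, -63.42195759]), np.float64(53.13066567520652), np.float64(51.66814211532977), np.float64(55.07907821243123), np.int32(460))
w1 (array([ 689.41669763, -110.73537148]), np.float64(5.981132879368308), np.float64(50.82820115395496), np.float64(53.79558414175693), np.int32(536))
rim [[454.5, -25.3], [458.9, 93.0], [576.7, 87.4], [571.6, -32.7]] [515.4  30.6]
yaw -2.149671686253204 118.41854043448024 117.33808465645112 117.98933962172457
yaw -2.4753045476300573 120.16010530697798 117.33808465645112 117.98933962172457
base [[390.2, -71.5], [413.3, 345.6], [634.3, 334.8]] [479.3 203. ]
yaw -3.1646665868456476 417.71509224726753
mark [[442.7, 149.0]] [442.7 149. ]
mark [[441.5, 147.7]] [441.5 147.7]
postbase [[529.0, 321.2]] [529.  321.2]
posttop [[525.6, 319.8]] [525.6 319.8]
handle [[379.8, 132.3], [435.3, 130.3]] [407.6 131.3]
boltplate [[503.1, -55.2]] [503.1 -55.2]
flange 358 146 [445.5 244.4  19.8]
flange2 295 141 [436.4 130.   19.1]
mark 306 145 [444.  150.5  17.2]
handle 321 138 [403.9 129.6 236.5]
handle2 323 121 [386.  130.6 236.2]
posttop 425 209 [526.1 320.4 130. ]
postmid 408 200 [524.1 311.7  93. ]
needle 243 125 [403.8  38.7  69.4]
needle2 241 141 [428.8  35.3  74.2]
gn 290 111 [384.9 121.5  -1. ]
rim 235 178 [453.   34.5 218. ]
```

```bash
cat >> h.py <<'E'
YAW=-3.1; O=np.array([514.3,30.3])
def S(x,y,z):
    a=np.radians(YAW); c,s=np.cos(a),np.sin(a); return np.array([O[0]+c*x-s*y,O[1]+s*x+c*y,z])
def wrap(a): return (a+180)%360-180
def info(t=''):
    s=get_state(); print(t,'t',round(s['time'],1),'pos',np.round(s['tool_pos'],1).tolist(),'F',np.round(s['ft_force'],1).tolist(),'g',round(s['grip_width'],3),flush=True)
E
python3 - <<'E'
from h import *
for n,p in dict(A=(460,-416),B=(464,-317),C=(547,-400)).items():
    for a in range(-180,180,30):
        j=ik([*p,2],Rz(a)); print(n,a, None if j is None else np.round(j)[[0,6]].tolist(),end=' ; ')
    print()
for a in (86.9,-93.1,-3.1,176.9):
    for p in (S(17,0,175),S(0,115+175,96),S(-112,95,211),S(-112,-33,200)):
        j=ik(p,Rz(a)); print(a,None if j is None else np.round(j).tolist())
E
```

```text
A -180 [24.0, -101.0] ; A -150 [24.0, -71.0] ; A -120 [24.0, -41.0] ; A -90 [24.0, -11.0] ; A -60 [29.0, 7.0] ; A -30 [31.0, 30.0] ; A 0 [34.0, 52.0] ; A 30 [36.0, 74.0] ; A 60 [39.0, 95.0] ; A 90 [41.0, 117.0] ; A 120 [43.0, 140.0] ; A 150 [63.0, 136.0] ; 
B -180 [61.0, 144.0] ; B -150 [16.0, -67.0] ; B -120 [16.0, -37.0] ; B -90 [16.0, -7.0] ; B -60 [25.0, -10.0] ; B -30 [26.0, 18.0] ; B 0 [28.0, 40.0] ; B 30 [29.0, 61.0] ; B 60 [31.0, 82.0] ; B 90 [33.0, 104.0] ; B 120 [35.0, 126.0] ; B 150 [50.0, 124.0] ; 
C -180 [15.0, -105.0] ; C -150 [15.0, -75.0] ; C -120 [15.0, -45.0] ; C -90 [15.0, -15.0] ; C -60 [23.0, -4.0] ; C -30 [26.0, 19.0] ; C 0 [28.0, 43.0] ; C 30 [31.0, 67.0] ; C 60 [33.0, 91.0] ; C 90 [35.0, 115.0] ; C 120 [38.0, 138.0] ; C 150 [59.0, 134.0] ; 
86.9 [-2.0, 37.0, -10.0, 109.0, 11.0, 35.0, 68.0]
86.9 [-27.0, 50.0, -15.0, 97.0, 19.0, 36.0, 34.0]
86.9 [-15.0, 28.0, -13.0, 123.0, 12.0, 30.0, 49.0]
86.9 [-0.0, 27.0, -10.0, 128.0, 11.0, 25.0, 68.0]
-93.1 [-35.0, 47.0, 50.0, 111.0, -50.0, 47.0, -50.0]
-93.1 [-55.0, 55.0, 37.0, 98.0, -47.0, 43.0, -86.0]
-93.1 [-59.0, 42.0, 62.0, 125.0, -55.0, 47.0, -53.0]
-93.1 [-37.0, 36.0, 50.0, 130.0, -51.0, 36.0, -42.0]
-3.1 [-10.0, 37.0, 4.0, 110.0, -4.0, 33.0, -7.0]
-3.1 [-37.0, 49.0, 3.0, 97.0, -5.0, 34.0, -34.0]
-3.1 [-25.0, 27.0, 1.0, 124.0, -1.0, 29.0, -26.0]
-3.1 [-8.0, 27.0, 2.0, 129.0, -2.0, 24.0, -8.0]
176.9 [8.0, 39.0, -26.0, 109.0, 26.0, 39.0, 143.0]
176.9 [-23.0, 50.0, -23.0, 96.0, 28.0, 39.0, 116.0]
176.9 [-5.0, 29.0, -28.0, 123.0, 25.0, 33.0, 126.0]
176.9 [9.0, 28.0, -24.0, 128.0, 24.0, 28.0, 143.0]
```

```bash
cat >> h.py <<'E'
def pick(p,tag,a0=80):
    env.movep([p[0],p[1],200],Rz(a0)); env.pause(0.15)
    st,im,d=snap('wrist','pk_'+tag)
    bl=[o for o in whites('wrist',st,im,300,4000) if 25<o[2]<33 and o[3]<37]
    print([(np.round(o[0],1).tolist(),round(float(o[1]),1),round(float(o[2]),1)) for o in bl])
    bl=[o for o in bl if np.linalg.norm(o[0]-p)<30]
    if not bl: print('NOT SEEN'); return None
    o=min(bl,key=lambda o:np.linalg.norm(o[0]-p)); c=o[0]; f=o[1]
    a=min([f+60*k for k in range(-3,4)],key=lambda t:abs(t-a0)); print('jaw',a)
    grip(0.65,40); env.movep([c[0],c[1],60],Rz(a)); env.move_l([c[0],c[1],2],rate=120); info('down')
    grip(0.0,40); info('gripped'); env.move_l([c[0],c[1],120],rate=200); info('lift'); return c
E
python3 - <<'E'
from h import *
pick(np.array([464.4,-317]),'B')
E
```

```text
[([464.2, -316.5], 20.8, 28.5), ([459.9, -415.2], 59.6, 29.5), ([546.7, -399.9], 2.9, 29.6)]
jaw 80.81461763752021
down t 8.7 pos [464.8, -317.0, 2.8] F [0.4, 0.2, 0.4] g 0.65
gripped t 9.0 pos [464.8, -317.0, 3.1] F [0.4, 0.8, 5.5] g 0.317
lift t 9.8 pos [463.6, -316.1, 119.4] F [-0.1, 0.2, -0.3] g 0.319
```

```bash
cat >> h.py <<'E'
def place(x,y,tag,z=176,op=0.45):
    env.move_l([*get_state()['tool_pos'][:2],300],rate=300)
    w=get_state()['grip_width']; 
    env.movep(S(x,y,300),Rz(86.9)); info('over')
    g=get_state()['grip_width']
    if g<0.28 or g>0.36: print('LOST?'); snap('wrist','lost_'+tag); return
    env.move_l(S(x,y,z),rate=150); info('in'); grip(op); env.pause(.3)
    env.move_l(S(x,y,300),rate=250); snap('wrist','pl_'+tag); info('out')
E
python3 - <<'E'
from h import *
place(-17,0,'B')
E
```

```text
over t 11.8 pos [497.5, 29.4, 299.7] F [0.4, 0.4, -1.4] g 0.322
in t 12.8 pos [498.0, 31.0, 176.6] F [-0.5, -0.3, -0.5] g 0.318
out t 14.1 pos [496.2, 31.1, 298.8] F [-0.2, -0.3, -0.0] g 0.451
```

View pics/pl_B.png

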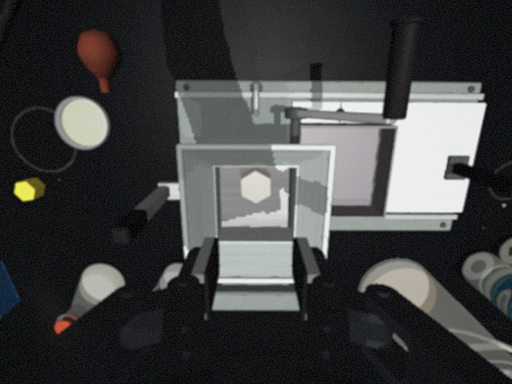

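The block lies flat on the trap floor at (255,186), front half of the throat. On to the next two.

Run:
```python
from h import *
if pick(np.array([460,-415.5]),'A',60) is not None: place(17,0,'A')
```

```text
[([459.9, -415.4], 59.3, 28.0), ([545.8, -399.6], 5.4, 28.7)]
jaw 59.34850134799172
down t 17.5 pos [460.4, -415.9, 2.7] F [0.3, -0.3, 1.1] g 0.652
gripped t 17.9 pos [460.6, -416.0, 3.1] F [-0.2, 0.3, 6.4] g 0.315
lift t 18.6 pos [459.3, -414.7, 119.1] F [0.1, -0.4, 0.0] g 0.316
over t 21.0 pos [531.5, 27.6, 299.9] F [0.6, 0.6, -0.2] g 0.318
in t 22.0 pos [532.0, 29.3, 176.7] F [-0.5, -0.3, -0.8] g 0.32
out t 23.3 pos [530.2, 29.3, 298.8] F [-0.0, -0.4, 0.2] g 0.45
```

View pics/pl_A.png

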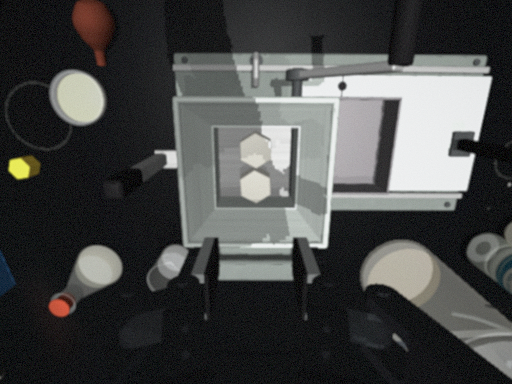

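Both blocks lie flat in the throat, at (255,149) and (255,186).

Run:
```python
from h import *
if pick(np.array([546.3,-399.8]),'C',60) is not None: place(0,0,'C',z=200)
```

```text
[([547.1, -400.1], 2.8, 28.1)]
jaw 62.7598596517872
down t 26.6 pos [547.7, -400.5, 2.7] F [-0.1, 1.2, 0.2] g 0.647
gripped t 27.0 pos [547.9, -400.7, 3.2] F [-0.7, -0.5, 5.2] g 0.317
lift t 27.7 pos [546.2, -399.3, 118.8] F [-0.1, -0.2, -1.0] g 0.319
over t 30.1 pos [514.9, 28.7, 299.9] F [-0.6, 0.7, -0.4] g 0.317
in t 30.9 pos [515.0, 30.1, 200.5] F [0.2, -0.4, 0.4] g 0.316
out t 32.1 pos [513.6, 30.2, 299.3] F [-0.1, -0.7, -0.6] g 0.446
```

View pics/pl_C.png

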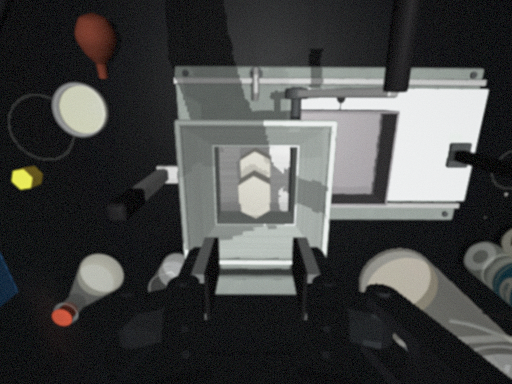

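Run:
```python
from h import *
grip(0.65,40)
p=S(-3,289.9,230); env.movep(p,Rz(86.9)); env.pause(.1); snap('wrist','post0')
env.move_l(S(-3,289.9,97),rate=150); info('down')
snap('wrist','post1')
```

```text
down t 34.7 pos [527.7, 320.3, 97.9] F [0.0, 0.2, 0.6] g 0.648
```

View pics/post1.png

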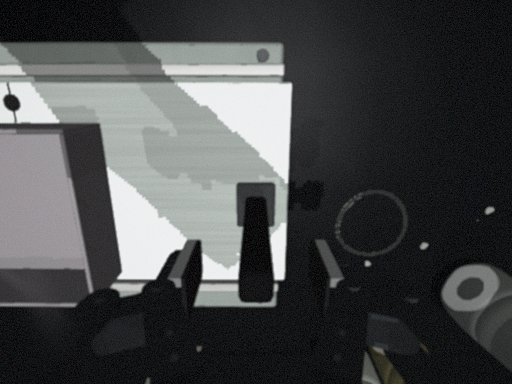

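Run:
```python
from h import *
grip(0.0,50); info('grip')
q=S(-3,175,97); 
env.move_l(S(-3,178,97),rate=70); info('moved'); env.pause(.3); info()
st,im,d=snap('wrist','sl1'); snap('top','sl1t'); snap('side','sl1s')
t=load('sl1t'); s=load('sl1s')
a=cv2.resize(t[1][180:245,140:250],None,fx=5,fy=5,interpolation=cv2.INTER_CUBIC); save('sl1tz',a)
a=cv2.resize(s[1][120:240,160:275],None,fx=5,fy=5,interpolation=cv2.INTER_CUBIC); save('sl1sz',a)
```

```text
grip t 35.2 pos [527.2, 320.2, 97.6] F [-0.9, -1.0, 5.6] g 0.179
moved t 36.9 pos [520.7, 208.4, 97.6] F [-1.8, -0.3, 8.5] g 0.179
 t 37.2 pos [520.7, 208.4, 97.6] F [-2.8, 0.2, 7.7] g 0.178
```

View pics/sl1.png

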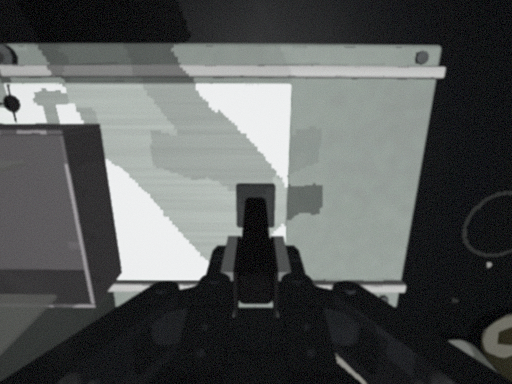

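View pics/sl1tz.png

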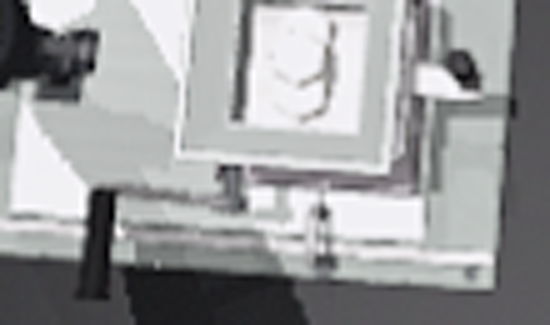

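View pics/sl1sz.png

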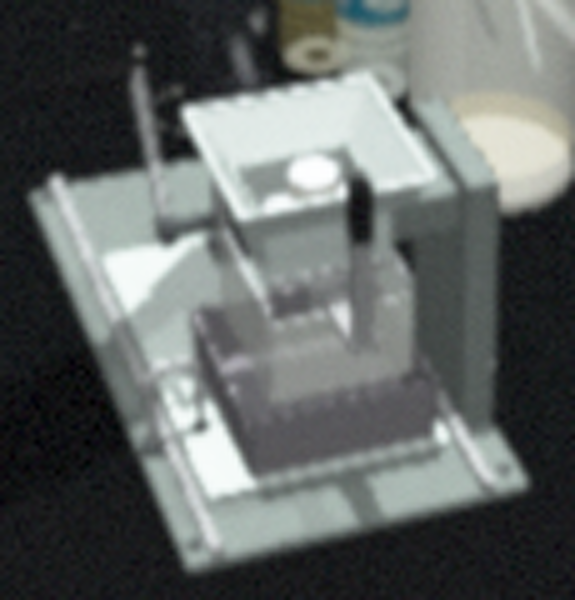

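Run:
```python
from h import *
grip(0.55); env.move_l(S(-3,178,230),rate=200); 
env.movep(S(-95,0,262),Rz(86.9)); env.pause(.3); info()
st,im,d=snap('wrist','nd1')
u,v=proj('wrist',S(-78,0,22),st).round().astype(int); print(u,v)
a=cv2.resize(im[v-40:v+35,u-60:u+60],None,fx=6,fy=6,interpolation=cv2.INTER_CUBIC); save('nd1z',a); print(u-60,v-40)
```

```text
t 39.7 pos [419.9, 36.4, 261.7] F [0.1, 0.7, -0.3] g 0.55
255 173
195 133
```

View pics/nd1.png

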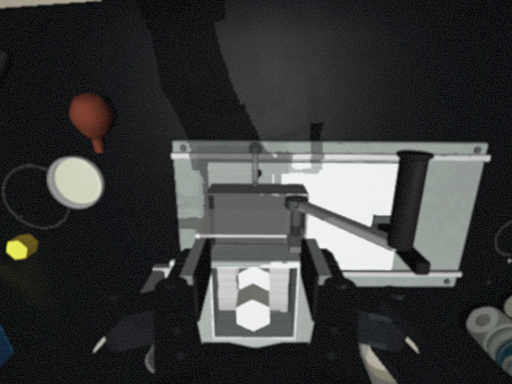

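View pics/nd1z.png

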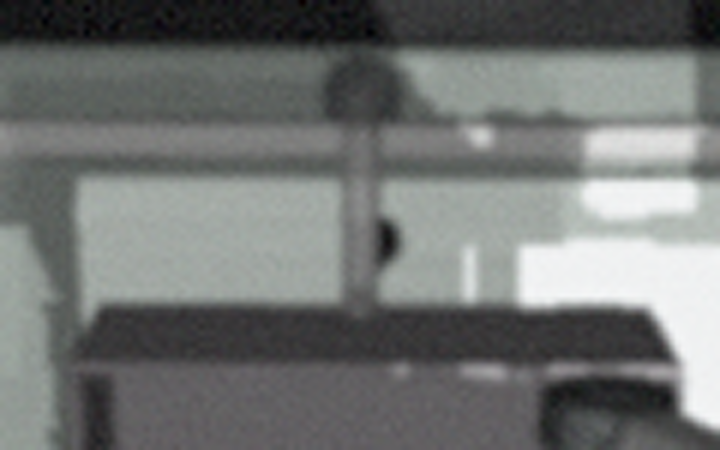

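Run:
```python
from h import *
for k,y in (('a',-60),('b',60)):
    env.movep(S(-125,y,252),Rz(86.9)); env.pause(.3)
    st,im,d=snap('wrist','nd2'+k)
    u,v=proj('wrist',S(-78,0,22),st).round().astype(int)
    a=cv2.resize(im[v-35:v+25,u-40:u+40],None,fx=8,fy=8,interpolation=cv2.INTER_CUBIC); save('nd2z'+k,a); print(u-40,v-35)
a=np.hstack([cv2.imread('pics/nd2z%s.png'%k)[:, :] for k in 'ab']); cv2.imwrite('pics/nd2ab.png',cv2.resize(a,None,fx=.62,fy=.62))
```

```text
260 162
171 163
```

View pics/nd2za.png

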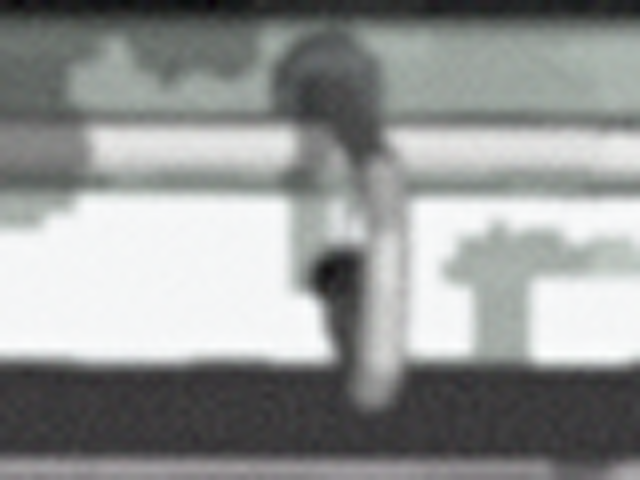

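View pics/nd2zb.png

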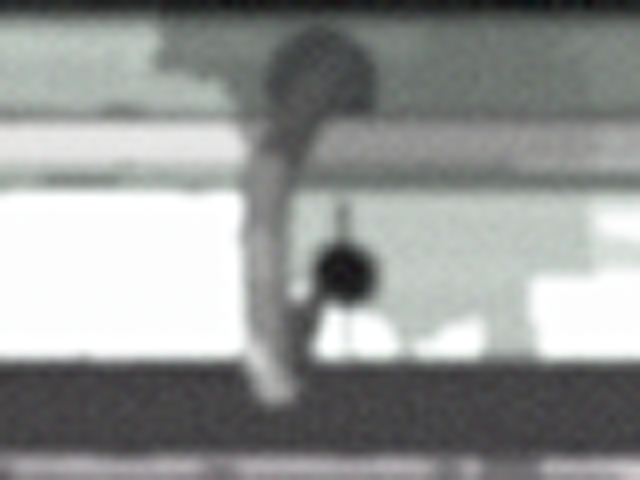

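Run:
```python
from h import *
env.movep(S(-3,178,230),Rz(86.9)); env.move_l(S(-3,178,97),rate=150); info()
grip(0.0,50); env.move_l(S(-3,175.6,97),rate=20); env.pause(.3); info('moved'); grip(0.55); env.move_l(S(-3,175.6,235),rate=200)
for k,y in (('c',0),('a',-60),('b',60)):
    env.movep(S(-125,y,252),Rz(86.9)); env.pause(.3)
    st,im,d=snap('wrist','nd3'+k)
    u,v=proj('wrist',S(-78,0,22),st).round().astype(int)
    a=cv2.resize(im[v-35:v+25,u-40:u+40],None,fx=8,fy=8,interpolation=cv2.INTER_CUBIC); save('nd3z'+k,a); print(u-40,v-35)
```

```text
t 43.2 pos [521.5, 208.3, 97.9] F [0.3, 0.1, 0.2] g 0.55
moved t 44.1 pos [521.3, 206.3, 97.9] F [-1.0, 0.4, 6.0] g 0.183
215 162
260 163
171 163
```

View pics/nd3za.png

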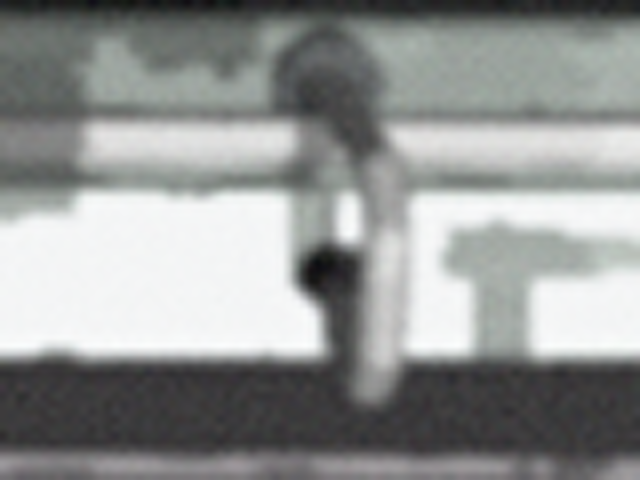

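View pics/nd3zb.png

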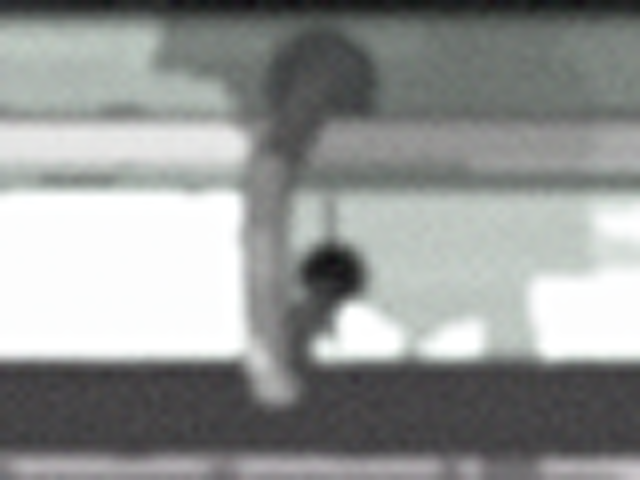

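View pics/nd3zc.png

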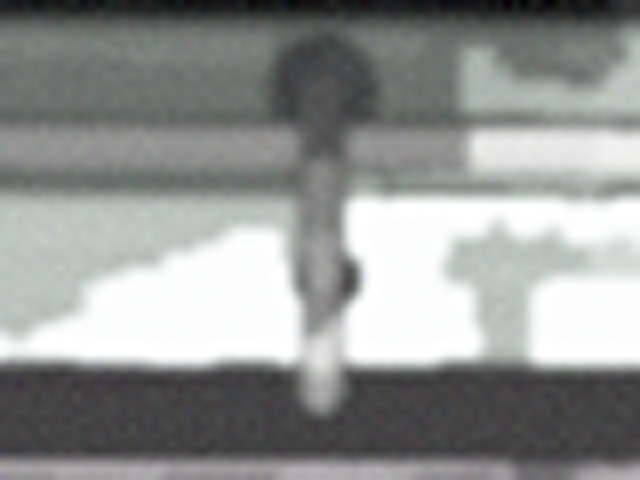

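Run:
```python
from h import *
env.movep(S(-3,175.6,230),Rz(86.9)); env.move_l(S(-3,175.6,97),rate=150); info()
grip(0.0,50); info(); env.move_l(S(-3,174.7,97),rate=20); env.pause(.3); info('moved'); grip(0.55); env.move_l(S(-3,174.7,235),rate=200)
for k,y in (('c',0),('b',60)):
    env.movep(S(-125,y,252),Rz(86.9)); env.pause(.3)
    st,im,d=snap('wrist','nd4'+k)
    u,v=proj('wrist',S(-78,0,22),st).round().astype(int)
    a=cv2.resize(im[v-35:v+25,u-40:u+40],None,fx=8,fy=8,interpolation=cv2.INTER_CUBIC); save('nd4z'+k,a); print(u-40,v-35)
```

```text
t 49.9 pos [521.3, 205.9, 97.9] F [-0.1, -0.6, 0.6] g 0.547
 t 50.3 pos [521.3, 206.1, 97.9] F [-0.5, -0.8, 6.0] g 0.179
moved t 50.8 pos [521.2, 205.7, 97.9] F [-1.0, 1.2, 5.6] g 0.182
215 162
171 163
```

View pics/nd4zc.png

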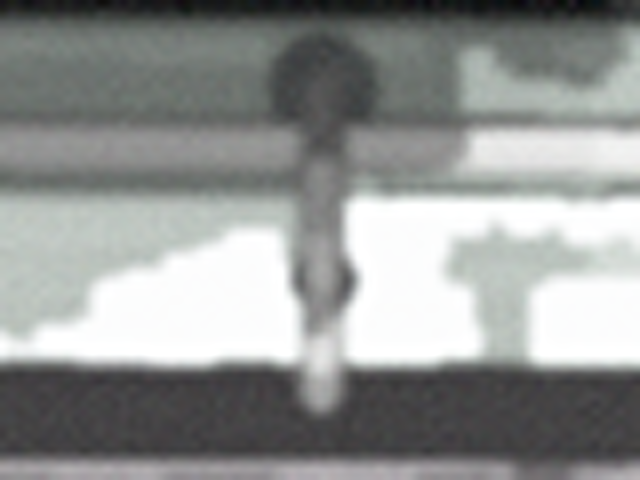

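View pics/nd4zb.png

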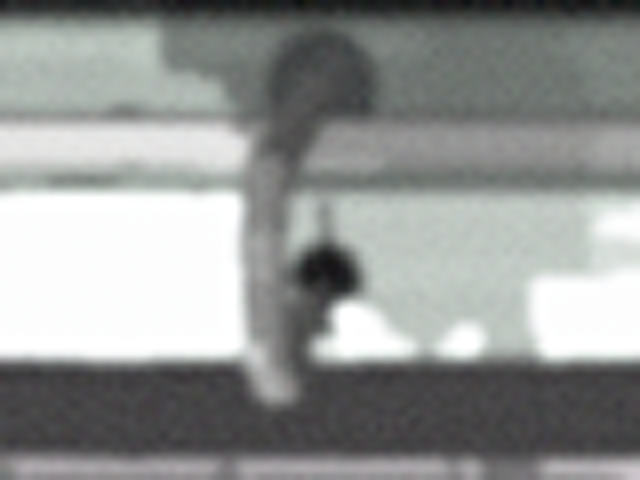

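Run:
```python
from h import *
a=np.radians(YAW); Rm=np.array([[np.cos(a),-np.sin(a)],[np.sin(a),np.cos(a)]])
for n,c in (('pl_B','wrist'),('pl_C','wrist'),('w2','wrist'),('sl1t','top'),('sl1s','side')):
    st,im,d=load(n); P=cloud(c,d,st); Q=P.copy(); Q[...,:2]=(P[...,:2]-O)@Rm
    m=(Q[...,1]>-130)&(Q[...,1]<-62)&(abs(Q[...,0])<45)&(Q[...,2]>100)&(Q[...,2]<260)&(im.max(-1)<90)
    q=Q[m]; 
    if len(q)<5: print(n,len(q)); continue
    print(n,len(q),'zmax',np.percentile(q[:,2],[5,50,97]).round(1)); t=q[q[:,2]>np.percentile(q[:,2],95)-12]; print('  top mean',t.mean(0).round(1),'min',t.min(0).round(1),'max',t.max(0).round(1))
st,im,d=load('pl_C'); save('bz',cv2.resize(im[150:230,90:220],None,fx=6,fy=6,interpolation=cv2.INTER_CUBIC))
```

```text
pl_B 1426 zmax [157.9 226.7 251.3]
  top mean [ -4.4 -94.2 248.1] min [ -10.3 -102.8  239.2] max [  4.1 -88.6 252.2]
pl_C 1393 zmax [156.7 228.2 251.3]
  top mean [ -4.2 -94.1 248.3] min [ -10.  -102.3  239.1] max [  3.6 -88.5 252.1]
w2 552 zmax [158.8 223.3 251.2]
  top mean [ -4.6 -94.6 248.1] min [ -10.2 -102.9  239.3] max [  2.9 -88.4 252.4]
sl1t 34 zmax [186.1 248.7 254.1]
  top mean [ -3.7 -96.4 250.6] min [ -10.7 -102.4  244.6] max [  3.7 -90.8 256.7]
sl1s 68 zmax [211.6 230.9 250.8]
  top mean [  -4.6 -101.5  245.4] min [ -10.2 -105.7  238.7] max [  1.6 -95.1 251.5]
```

View pics/bz.png

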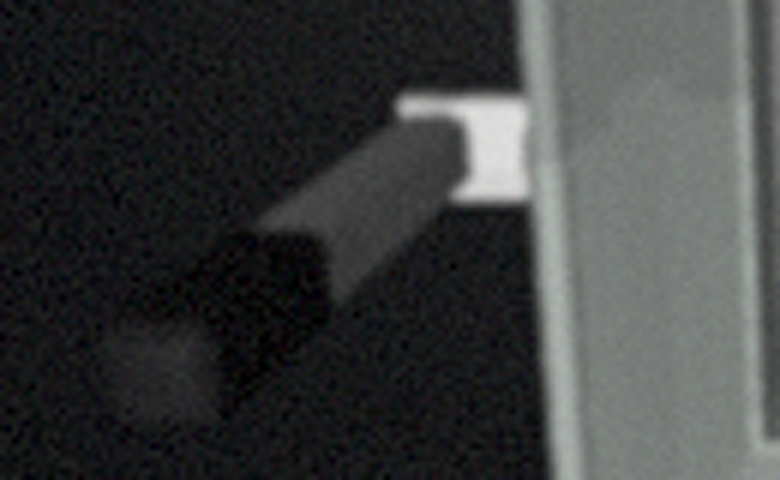

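Run:
```python
from h import *
grip(0.4,50)
env.movep(S(-4,-95.5,300),Rz(86.9)); env.pause(.1); info()
env.move_l(S(-4,-95.5,218),rate=120); info('down')
grip(0.0,50); env.pause(.1); info('grip')
for dy in (10,20,25,26.5):
    env.move_l(S(-4,-95.5-dy,218),rate=40); info(dy)
snap('top','bo_t'); s=snap('side','bo_s')
save('bo_sz',cv2.resize(s[1][110:240,160:275],None,fx=4.5,fy=4.5,interpolation=cv2.INTER_CUBIC))
```

```text
t 55.2 pos [504.1, -62.3, 299.6] F [-0.4, 0.2, -0.3] g 0.402
down t 56.0 pos [505.6, -64.5, 218.5] F [0.0, 0.5, 0.1] g 0.399
grip t 56.5 pos [505.7, -65.5, 218.9] F [-0.2, -2.6, 5.3] g 0.153
10 t 56.9 pos [505.1, -75.1, 218.9] F [-1.3, -0.7, 6.1] g 0.154
20 t 57.3 pos [504.6, -85.1, 218.9] F [-1.8, -0.8, 7.0] g 0.158
25 t 57.5 pos [504.3, -89.9, 218.8] F [-1.0, -0.5, 5.9] g 0.152
26.5 t 57.8 pos [504.2, -90.9, 218.8] F [-1.4, -0.4, 6.1] g 0.156
```

View pics/bo_sz.png

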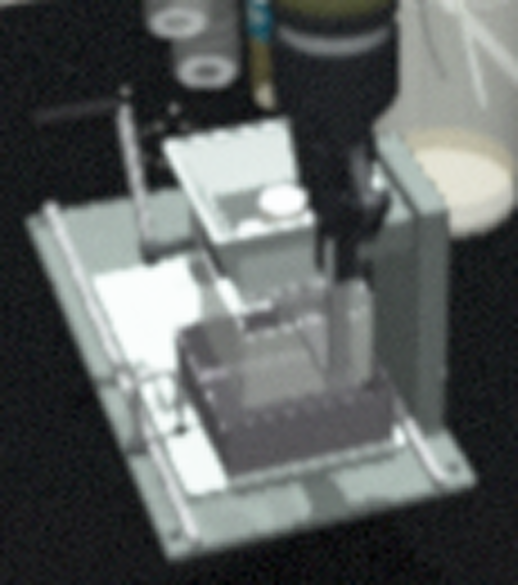

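```bash
cat >> h.py <<'E'
def H(th,dz=-18,x=-112):
    a=np.radians(35)-th; return S(x,38+100*np.sin(a),148+100*np.cos(a)+dz)
E
python3 - <<'E'
from h import *
grip(0.4); env.move_l(S(-4,-121.5,310),rate=150); s=snap('top','bo2')
p=H(0); env.movep([p[0],p[1],310],Rz(86.9)); snap('wrist','hd0'); 
env.move_l(p,rate=120); info('at handle'); snap('wrist','hd1'); s=snap('side','hd1s')
save('hd1sz',cv2.resize(s[1][90:240,160:275],None,fx=4,fy=4,interpolation=cv2.INTER_CUBIC))
st,im,d=load('bo2'); P=cloud('top',d); a=np.radians(YAW); Rm=np.array([[np.cos(a),-np.sin(a)],[np.sin(a),np.cos(a)]])
Q=P.copy(); Q[...,:2]=(P[...,:2]-O)@Rm
m=(Q[...,1]>-140)&(Q[...,1]<-62)&(abs(Q[...,0])<45)&(Q[...,2]>240)&(Q[...,2]<258); print(Q[m].mean(0))
E
```

```text
at handle t 61.0 pos [408.1, 131.6, 212.3] F [-0.2, -0.1, -0.4] g 0.395
[nan nan nan]<stdin>:8: RuntimeWarning: Mean of empty slice.
  ret = um.true_divide(
```

View pics/hd1.png

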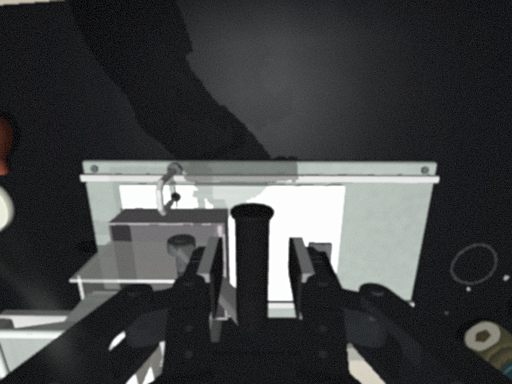

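View pics/hd1sz.png

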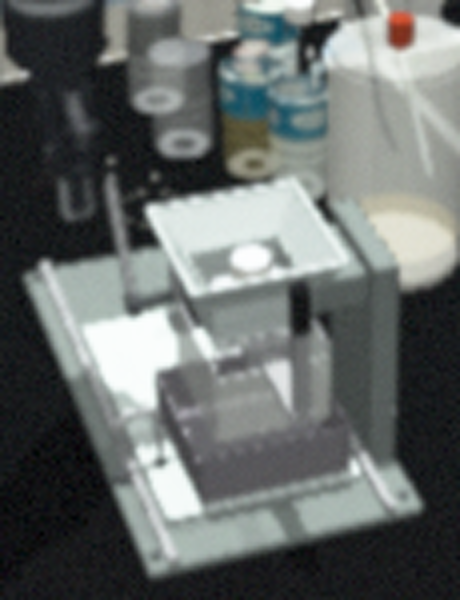

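Run:
```python
from h import *
grip(0.22,30); env.pause(.1); info('g')
for th in np.arange(0.1,1.41,0.1):
    env.move_l(H(th),rate=80); s=get_state(); print(round(th,1),np.round(s['ft_force'],1),end=' ')
info('end'); snap('wrist','op1'); s=snap('side','op1s')
save('op1sz',cv2.resize(s[1][90:240,160:275],None,fx=4,fy=4,interpolation=cv2.INTER_CUBIC))
```

```text
g t 61.5 pos [407.7, 131.4, 212.0] F [-0.1, -1.4, 0.6] g 0.221
0.1 [ 0.5 -0.3  0. ] 0.2 [-0.5  0.6  0.1] 0.3 [1.4 0.  0.1] 0.4 [0.4 1.4 0.1] 0.5 [ 0.7 -0.8 -0.9] 0.6 [ 0.5  0.8 -0.5] 0.7 [-1.   0.2  0.1] 0.8 [-0.4  0.2  1. ] 0.9 [-0.  -0.4  0. ] 1.0 [-0.3  0.5  1.2] 1.1 [-0.2 -0.3 -0.1] 1.2 [0.7 0.1 0.4] 1.3 [-0.  -0.9  0.7] 1.4 [0.  0.5 0.2] end t 65.4 pos [400.3, 3.1, 200.2] F [0.0, 0.5, 0.2] g 0.214
```

View pics/op1.png

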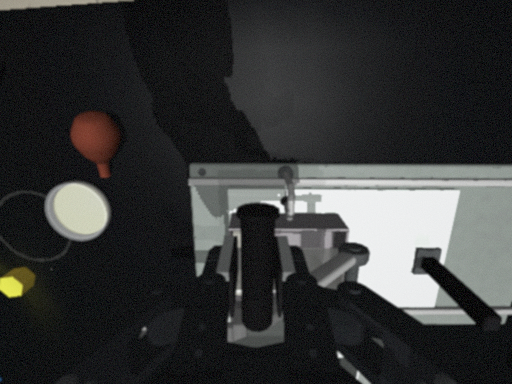

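View pics/op1sz.png

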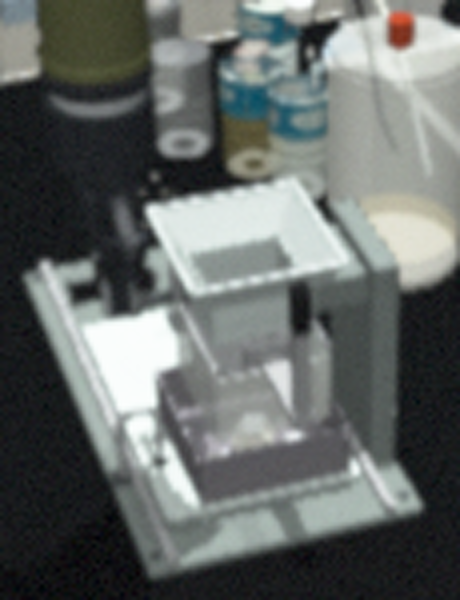

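Run:
```python
from h import *
for th in (1.42,1.44,1.46,1.48,1.5):
    env.move_l(H(th),rate=20); env.pause(.15); info(th); 
    if np.linalg.norm(get_state()['ft_force'][:2])>6: break
env.move_l(H(1.4),rate=40)
p=H(1.4); env.move_l([p[0],p[1],310],rate=150)
a=snap('side','op2s')
env.movep(S(-30,0,330),Rz(86.9)); env.pause(.2); snap('wrist','op2'); info()
t=snap('top','op2t')
save('op2sz',cv2.resize(a[1][110:240,160:275],None,fx=4.5,fy=4.5,interpolation=cv2.INTER_CUBIC))
```

```text
1.42 t 65.9 pos [400.8, 2.3, 199.1] F [0.2, 2.1, -0.3] g 0.219
1.44 t 66.3 pos [401.2, 2.1, 197.7] F [0.2, 5.3, 1.7] g 0.222
1.46 t 66.7 pos [401.6, 2.0, 196.4] F [-0.5, 8.9, 3.5] g 0.222
 t 68.6 pos [483.3, 31.3, 329.7] F [0.4, 0.2, 0.9] g 0.218
```

View pics/op2.png

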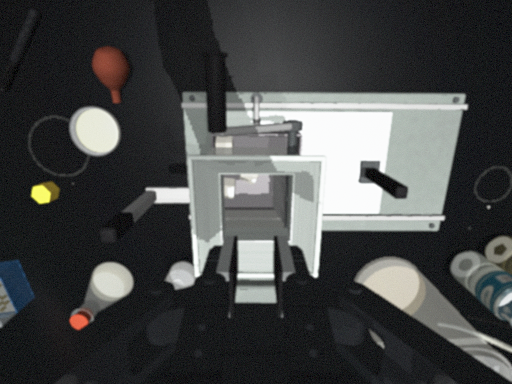

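View pics/op2sz.png

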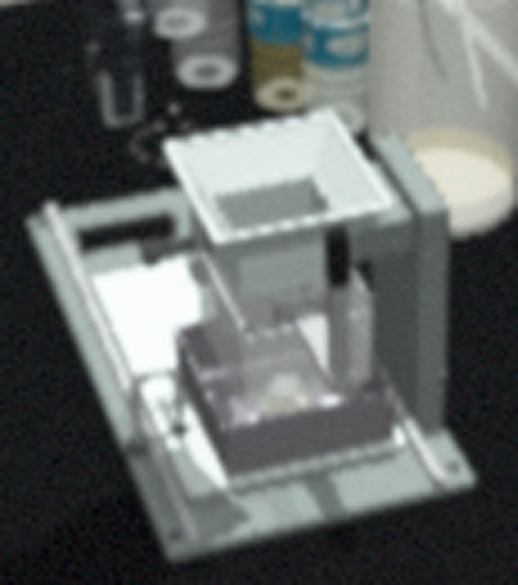

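Run:
```python
from h import *
st,im,d=load('op2'); a=cv2.resize(im[90:240,180:335],None,fx=5,fy=5,interpolation=cv2.INTER_CUBIC); a=(255*(a/255.)**.6).astype(np.uint8); save('op2z',cv2.resize(a,(620,600)))
```

```text
(no output)
```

View pics/op2z.png

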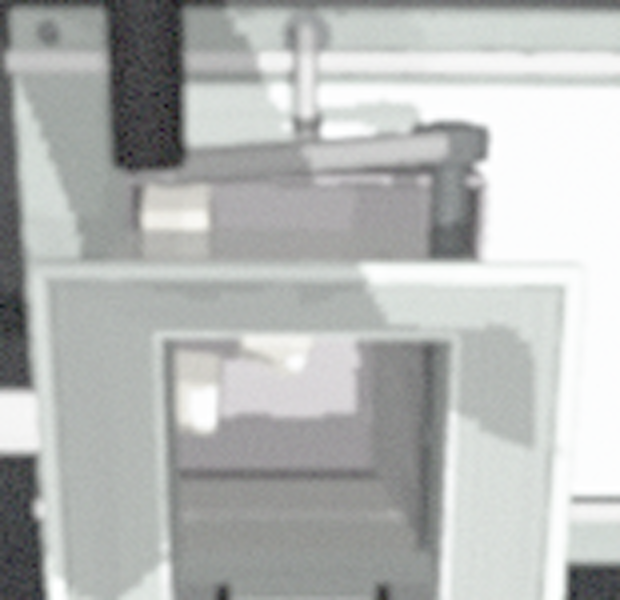

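Run:
```python
from h import *
p=H(1.39); grip(0.4); env.movep([p[0],p[1],310],Rz(86.9)); env.move_l(p,rate=120); info('dn')
grip(0.22,30); 
for th in np.arange(1.3,-0.01,-0.1):
    env.move_l(H(th),rate=80)
info('0')
for th in (-.02,-.04,-.06,-.08):
    env.move_l(H(th),rate=20); env.pause(.15); info(th)
    if np.linalg.norm(get_state()['ft_force'][:2])>6: break
env.move_l(H(0),rate=40); grip(0.4)
p=H(0); env.move_l([p[0],p[1],310],rate=150)
env.movep(S(-30,0,330),Rz(86.9)); env.pause(.2); st,im,d=snap('wrist','sh'); info()
s=snap('side','shs'); save('shsz',cv2.resize(s[1][110:240,160:275],None,fx=4.5,fy=4.5,interpolation=cv2.INTER_CUBIC))
```

```text
dn t 70.5 pos [401.4, 4.3, 201.5] F [-0.6, 0.4, -0.7] g 0.402
0 t 74.6 pos [407.5, 131.9, 211.8] F [-0.4, 0.4, 0.3] g 0.222
-0.02 t 75.0 pos [407.7, 133.2, 210.8] F [0.2, 0.1, 0.0] g 0.219
-0.04 t 75.4 pos [407.6, 133.6, 209.5] F [0.4, -5.8, 2.3] g 0.216
-0.06 t 75.8 pos [407.4, 133.7, 208.3] F [-0.3, -8.0, 4.6] g 0.217
 t 78.0 pos [483.7, 33.1, 329.7] F [-0.3, 0.6, 0.6] g 0.397
```

View pics/sh.png

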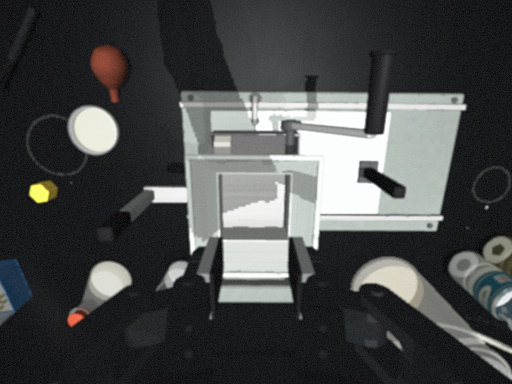

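View pics/shsz.png

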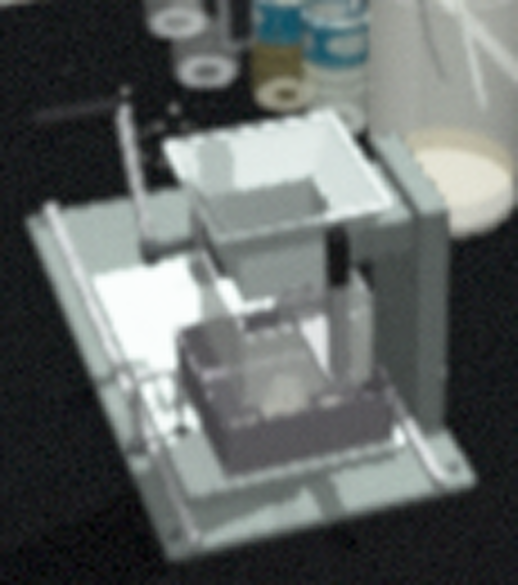

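Run:
```python
from h import *
grip(0.4,50)
env.movep(S(-4,-121,305),Rz(86.9)); env.move_l(S(-4,-121,218),rate=120); info('down')
grip(0.0,50); info('grip')
for y in (-110,-100,-96,-95,-94,-93,-92):
    env.move_l(S(-4,y,218),rate=30); env.pause(.15); info(y)
    if np.linalg.norm(get_state()['ft_force'][:2])>10: break
grip(0.4); env.move_l(S(-4,y,310),rate=150); 
env.movep(S(-30,0,330),Rz(86.9)); env.pause(.2); st,im,d=snap('wrist','bh'); info()
a=np.radians(YAW); Rm=np.array([[np.cos(a),-np.sin(a)],[np.sin(a),np.cos(a)]])
for n in ('w2','pl_C','op2','bh'):
    st,im,d=load(n); Q=cloud('wrist',d,st); Q[...,:2]=(Q[...,:2]-O)@Rm
    m=(Q[...,1]>-140)&(Q[...,1]<-62)&(abs(Q[...,0])<45)&(Q[...,2]>246)&(Q[...,2]<258); print(n,Q[m].mean(0))
```

```text
down t 79.7 pos [504.4, -89.9, 218.6] F [-0.0, -0.2, -0.1] g 0.403
grip t 80.0 pos [504.4, -90.4, 218.8] F [-0.1, -0.3, 5.3] g 0.154
-110 t 80.7 pos [505.1, -79.1, 218.8] F [-0.3, 1.3, 6.8] g 0.157
-100 t 81.3 pos [505.6, -69.0, 218.8] F [-1.3, 0.6, 7.0] g 0.155
-96 t 81.8 pos [505.9, -65.5, 218.9] F [0.3, -0.2, 5.8] g 0.154
-95 t 82.2 pos [505.8, -65.5, 218.8] F [-0.1, -2.3, 6.6] g 0.152
-94 t 82.6 pos [505.8, -65.4, 218.9] F [0.2, -4.7, 6.3] g 0.154
-93 t 83.0 pos [505.8, -65.4, 218.9] F [-1.5, -5.8, 6.7] g 0.155
-92 t 83.4 pos [505.8, -65.4, 218.9] F [-1.4, -8.8, 6.8] g 0.16
 t 85.2 pos [484.3, 30.6, 329.4] F [-0.4, -0.5, -0.2] g 0.397
w2 [ -3.8946081  -95.24773721 249.90724796]
pl_C [ -3.70295907 -94.8109668  249.97119598]
op2 [  -3.73514529 -120.33643588  249.91148982]
bh [ -3.69301354 -94.86408213 250.0240265 ]
```

View pics/bh.png

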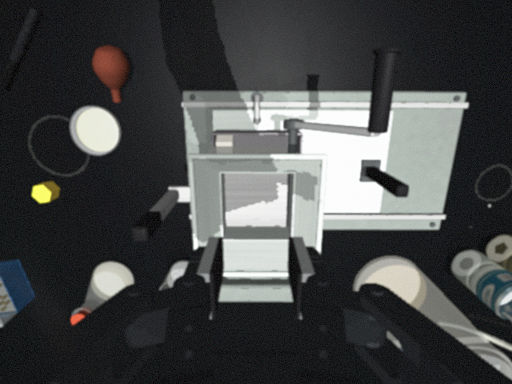

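Run:
```python
from h import *
grip(0.5,60)
env.movep(S(-3,174.7,235),Rz(86.9)); env.move_l(S(-3,174.7,97),rate=150); grip(0.0,60); info('grip')
env.move_l(S(-3,310,97),rate=70); info(310)
y=310
while y<356:
    y+=2; env.move_l(S(-3,y,97),rate=40); s=get_state()
    env.pause(.05); f=get_state()['ft_force']
    if abs(f[1])>7: break
env.pause(.2); info(y)
```

```text
grip t 87.7 pos [521.3, 205.2, 97.9] F [0.5, -0.0, 6.4] g 0.182
310 t 89.8 pos [529.2, 340.1, 98.0] F [1.2, -1.2, 5.6] g 0.178
324 t 92.1 pos [529.8, 349.9, 98.0] F [-1.6, -7.7, 9.8] g 0.18
```

Run:
```python
from h import *
grip(0.5); info(); env.move_l([*get_state()['tool_pos'][:2],240],rate=150)
env.movep(S(-40,120,400),Rz(86.9)); env.pause(.2); snap('wrist','fin'); snap('top','fint'); s=snap('side','fins'); info()
save('finsz',cv2.resize(s[1][110:240,150:275],None,fx=4.5,fy=4.5,interpolation=cv2.INTER_CUBIC))
```

```text
t 92.4 pos [528.4, 354.6, 96.8] F [-0.2, -0.4, 0.3] g 0.503
 t 94.9 pos [480.8, 152.8, 399.5] F [0.1, -0.5, -0.8] g 0.503
```

View pics/fin.png

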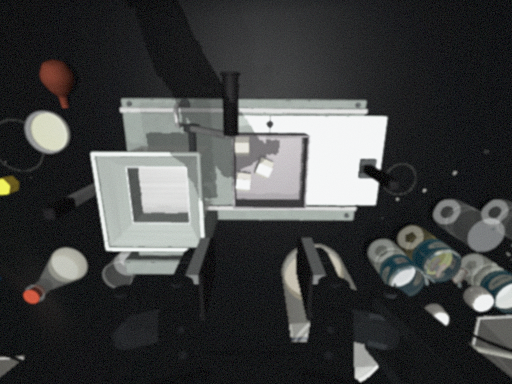

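View pics/finsz.png

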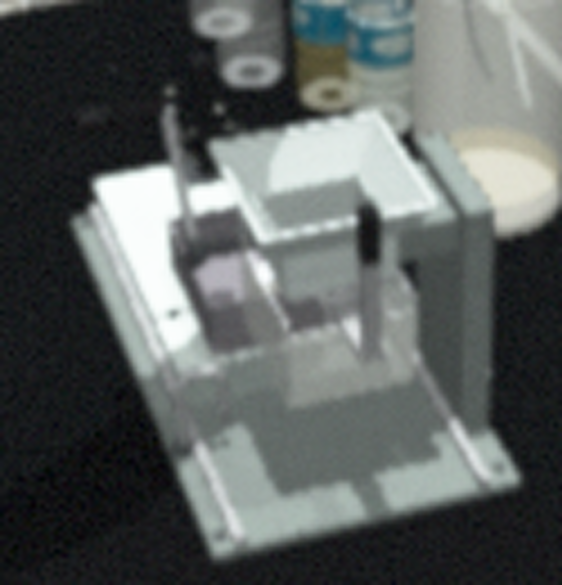

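View pics/fint.png

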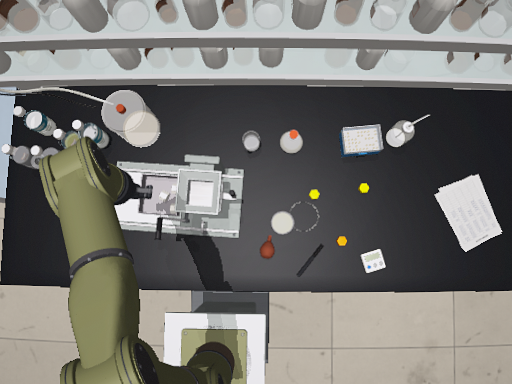

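Run:
```python
from h import *
a=np.radians(YAW); Rm=np.array([[np.cos(a),-np.sin(a)],[np.sin(a),np.cos(a)]])
st,im,d=load('fin'); print('mark',(onplane('wrist',np.array(270.),np.array(124.),20,st)[:2]-O)@Rm)
Q=cloud('wrist',d,st); Q[...,:2]=(Q[...,:2]-O)@Rm
m=(Q[...,1]>250)&(abs(Q[...,0])<40)&(Q[...,2]>124)&(Q[...,2]<136); print('post top',Q[m].mean(0),m.sum())
for (u,v) in ((242,146),(264,168),(243,181)): print(Q[v,u].round(1))
# bystanders before/after in top
A=np.load('pics/top0.npz')['im'].astype(int); B=load('fint')[1].astype(int)
D=np.abs(A-B).max(-1)>40
for n,(u0,u1,v0,v1) in dict(petri=(268,297,208,237),beaker=(240,263,130,155),flask=(279,304,127,155),yel=(305,325,185,202),yel2=(355,373,180,196),org=(333,350,232,249)).items(): print(n,D[v0:v1,u0:u1].sum())
# trap handle
m=(Q[...,2]>222)&(Q[...,0]<-75)&(Q[...,0]>-150)&(abs(Q[...,1]-95)<40)&(Q[...,2]<245); print('handle',Q[m].mean(0))
save('finz',cv2.resize(im[90:230,80:400],None,fx=2.4,fy=2.4,interpolation=cv2.INTER_CUBIC))
```

```text
mark [-76.71825808 145.76461788]
post top [ -1.46438965 317.60878885 128.31340306] 126
[-42.8  98.7  43.6]
[ -6.2 135.5  46.7]
[17.  99.8 45.2]
petri 0
beaker 0
flask 0
yel 0
yel2 0
org 0
handle [-112.38429319   96.14438305  234.85665679]
```

View pics/finz.png

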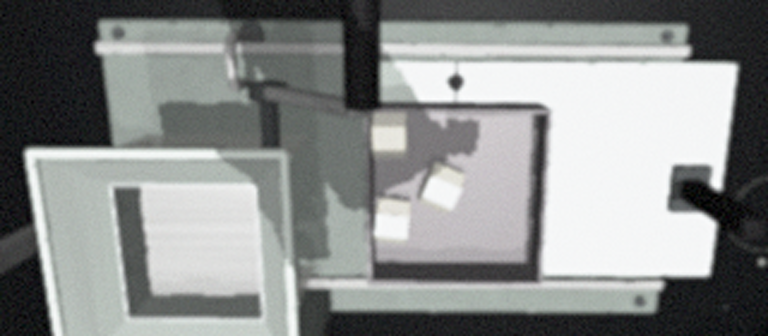

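Run:
```python
from h import *
info(); print(ticket.hand_in())
```

```text
t 94.9 pos [480.8, 152.8, 399.5] F [0.1, -0.5, -0.8] g 0.503
the job is handed in; nothing more can be done
None
```

I finished the job in the order asked and handed it in at 94.9 s of the 210 s allowed. No verdict was reported.

- **Loading:** There were three white blocks at this start. All three went into the bolted hopper below its rim, and I left the yellow and orange look-alikes alone.
- **Sled under the needle:** I moved the sled in three steps. In the wrist view the mark was then centred under the needle to about 0.3 mm.
- **Dropping the load:** The bolt came out about 25.5 mm of its 26 mm travel, well past the 17 mm at which it clears the trap. I swung the trap open until it pushed back against its stop with about 9 N. The pictures showed the hopper empty and all three blocks in the tray.
- **Shutting:** With the tray still in place, I shut the trap to its stop. I pushed the bolt against its home stop with about 9 N, and it ended where it started, within 0.5 mm.
- **Sled out:** I slid the sled left until it stalled at about 8 N, roughly 145 mm from the needle position. That puts the needle position about 30 mm from the right-hand stop.

**Final check:** The last pictures, taken with the gripper clear of everything, show three blocks in the tray and the trap shut. The flask, beaker, petri dish and look-alikes are unchanged in the top view.

**Disagreement:** The measured stand centre was about 4 mm off along the stand's x compared with the two posts. It did not affect any grasp.

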